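# Latch the sample transport case

### The arm

A 6-joint arm with a two-finger parallel gripper is mounted at the origin on a cart in front of the work surface, level with it; the furniture and walls round the work are solid. World frame = base frame: x ahead of the robot, y to its left, z up, the work surface at z = 0. Lengths are in mm, angles in rad, forces in N, time in s.
With the tool pointing down it reaches from about 275 to 725 mm from the base axis. Payload 15.9 kg.
Tool frame: the origin (TCP) lies on the centre line of the jaws, within the pads' length; the fingertips stand 17 mm ahead of it and the grasp point (between the pads) lies 2 mm behind it; z points along the fingers, y is the line along which they close (so a half turn about z gives the same grasp; the last joint's range is limited). The gripper opens to 85 mm and grips with 20 to 120 N. Pads are 22 mm wide; open, the fingers measure 114 mm over their backs; the gripper's body (76 mm by 85 mm) begins 54 mm behind the grasp point. The pads swing forward as they close: fully open they stand 13 mm farther back than shut.
Start: joints at [1.207, 0.213, -0.034, 1.323, 0, 1.571], TCP at [177.907, 467.263, 248.306] pointing down, gripper open.
Joint ranges: [-2.98, 2.98], [-0.74, 1.72], [-1.14, 1.35], [-2.1, 2.04], [-1.57, 1.44], [-3.14, 3.14]. Speed limits (rad/s): [1.89, 1.89, 2.39, 2.57, 3.14, 3.14].

### API

Orientations are given as a rotation vector (axis times angle).
In Python, from plant import sense, imaging, job gives the robot as it stands. The module is installed in compiled form; this text tells all that it offers.
- The arm moves only by the tool play_rows, never from a script. Its argument "increments" is a list of rows, each a list of 3 entries, a list of its own where there are three numbers: the shift along the world's x, y, z in cm, then the turn, a rotation vector about the world's x, y, z in degrees, then the closure, from 0 (fully open) to 1 (shut). A call has 1 to 10 rows; each row shifts and turns the commanded pose from where the row before left it; what a row does not reach is not made up. A row lasts 1/10 s, in which the tool goes at most 50 mm and 8.59 degrees, less where a joint would pass 70% of its speed; a pose out of reach is approached as far as the arm can. A call is refused whole if a number of a shift passes 5 or a number of a turn 8.59, either way. A call with a gripper value outside its range is refused whole. The fingers move at their own pace and stop on an object; "grip_force" is the grip in N (left out, the last holds). Time passes only in rows, so rows that do not move let the fingers close. It gives the time, the measured TCP pose, the force, the opening and the grip force at its end, in the units of the state.
- sense(): the state, without advancing time (a new reading comes with each control period).
- imaging.snapshot(name): name is "scene" or "top" or "wrist"; returns the picture (400x640x3 uint8, red, green, blue); there is no depth.
- imaging.camera_info(name): a dict with "vertical_fov" (degrees; the focal length in pixels is half the picture's height over the tangent of half this angle, whatever the lens; pixels are square), "cx", "cy" (the principal point, pixels), "T" (4x4, takes a point from camera to world coordinates). Camera axes: x right, y down, z forward; pixel columns grow to the right and rows downward; lengths in mm; the calibration is good to about 2 mm. A picture is of the moment at which its call begins: read the wrist's pose just before it. camera_info takes no time and is no camera call; for the wrist camera it gives the pose at the moment of the call.
- job.sign_off(): hands the job in; it is judged then, once.
The state is a dict: "time_s": time; "q": joint angles; "qvel": joint speeds; "effort": joint torques, N m; "eef_pos": TCP position; "ee_rot": TCP orientation; "wrist_force": force on the tool from outside, world axes, zero at the start; "torque": the same for the moment, N m; "finger_gap": finger opening in mm; "gripper_force": force on a finger pad.
Only numpy, scipy, OpenCV 4.12 (cv2) and the standard library are available. Lean on these libraries where they do the work, as an engineer would, in place of code of your own. Each camera call takes 0.05 s, during which the arm holds its last target. There are 200 camera calls.

### The job

The lid of the blue sample transport case lies loosely on its springy seal. Take the latch's wire loop by its red tab, hook the loop over the steel keeper on the lid, then press the red lever down over its dead centre until it lies flat against the case and holds the lid pulled down tight. Feel your way with light force: do not ram the loop into the lid or force the lever, and leave the things standing beside the case where they are.

Things in the scene. Friction and masses are not known exactly. Their poses are not given: they have to be found in the camera images.
- case: Blue plastic case with white lid, fixed to the bench, 150 deep (x) x 190 wide (y), rim 100 high. Origin: centre of its underside. Its -x axis points out of the front, roughly toward the robot; z up; the front face is the plane x = -75 mm. The latch is at y = 0 on the front and moves in the plane y = 0. Lever pivot (axis along y) at x = -102, z = 80.5 mm.
- lid: White lid, 154 x 194 x 22 mm, hinged along the rear. Origin on the hinge line at (77, 0, 100) mm of the case; axes as the case's when the lid is fully down. On its front, at y = 0, sits the steel keeper (see point keeper_nominal). Loop and keeper are light: shoving the loop against them with over 25 N counts as ramming.
- lid_angle (a joint): Lid hinge, rad. 0 = lid hard on the rim, positive = open. Lying loose on the seal it reads about 0.061 (keeper about 9.5 mm higher than at 0). The seal is a spring of about 8 N per mm at the keeper. Latched it reads 0.013 to 0.036.
- lever: The lever with the loop it carries. Origin on the lever's pivot. Lever: 52 mm long from the pivot, 24 mm wide, 4 to 7 mm thick, outer 28 mm red; its own -z axis points along it, from the pivot to its end, its -x axis is the face to press.
- lever_angle (a joint): Lever, rad. 0 = flat down the front of the case (shut, a stop), pi/2 = straight out, level, more = pointing up. Friction (0.03 N m) keeps it where left. With the loop hooked, the pull begins between 1.3 and 1.9 rad and needs 5 to 11 N at 40 mm from the pivot; past the dead centre (0.15 to 0.5 rad) it snaps shut by itself.
- bail_angle (a joint): Wire loop on the lever, rad. Its pin is 14 mm from the lever's pivot toward the lever's end. lever_angle + bail_angle = lean of the loop (0 = straight up, positive = leaning to the lid, +x). Friction 0.015 N m. Its two wires are 35 mm apart; its cross bar (5 mm thick, along y) lies 50 mm from the pin.
- loop_tab (a point): A point in the red tab of the loop, on its centreline, 30 mm from the cross bar. The tab (14 mm wide along y, 6 mm thick, from 2 to 48 mm beyond the bar) is bent 0.52 rad outward, away from the lid, from the direction of the loop. Pinch it from above across its 14 mm width; the loop swings, so turn the hand along with it.
- tube: Capped 50 ml tube, 34 mm across, 108 high, standing beside the case. Origin: centre of its underside.
- jar: Clear pot with a black cap, 38 mm across, 62 high, standing beside the case. Origin: centre of its underside.
- lens_bottle: Small dropper bottle with blue cap, 33 mm across, 93 high, standing beside the case. Origin: centre of its underside.
- keeper_nominal (a point): On the lid: back foot of the keeper's groove AS DRAWN; the keeper is shimmed, its true place is up to 5 mm off in x, 0.5 mm in z, not measured: find it by touch. Keeper: 24 mm wide (y), groove open upward, 8 mm wide from back plate (rises 18 mm over the floor) out to a lip 5 mm over the floor, 2.5 mm thick. At (-83, 0, 108) mm of the case when lid_angle is 0, 9.5 mm higher as the lid lies loose.
Things that resemble listed ones, but are neither listed nor needed, are in the scene too. Leave any purple look-alike of the lens_bottle alone.

How it is judged (in metres and radians):
At the end, for the whole second after the job is handed in: The lever lies flat against the case (lever_angle under 0.08 rad), the lid is held pulled down on its seal by the hooked latch (lid_angle under 0.046 rad, 2 mm or more below where it lay), lever and lid are at rest, and tube, pot and dropper bottle stand upright within 20 mm of where they were (value of joint lever_angle below 0.08 rad and value of joint lid_angle below 0.046 rad and velocity of joint lever_angle below 0.1 rad/s and velocity of joint lid_angle between -0.05 and 0.05 rad/s and angle between each of tube, jar, lens_bottle's own z axis and vertical below 0.15 rad and distance of each of tube, jar, lens_bottle from where it was at the start of the episode below 0.02 m); the robot touches nothing.
It fails at once if the loop is rammed against the lid or keeper: more than 28 N between them while the lever is still up (over 1.5 rad) (contact force between lever and lid above 28 N and value of joint lever_angle above 1.5 rad).
It fails at once if the lever is forced: the fingers press on lever or loop with more than 40 N while the lever is below 0.9 rad (contact force between the fingers and lever above 40 N and value of joint lever_angle below 0.9 rad).
It fails at once if the fingers press on the lid with more than 30 N (contact force between the fingers and lid above 30 N).
It fails at once if a thing beside the case is shifted by more than 20 mm (distance of any of tube, jar, lens_bottle from where it was at the start of the episode above 0.02 m).
It also fails if it takes over 45 s, if anything falls off the work surface, if the arm or the gripper's body presses on something with over 40 N, if the wrist force passes 120 N, or if a joint passes its speed limit or range.

## Working session

There is one attempt and no reset: what is moved stays moved. The work goes in short steps, Python scripts to look and compute and a tool call to move; the robot and the scene stay as the last step left them, time stands still between calls to the robot, and variables do not carry over. Pictures are saved under pics/ and viewed, at most 10 in all, crops included, and the job is handed in when it is done.

Besides the shell and the picture viewer there is one more tool, called after "Emit:" as name(argument=value, ...) on one line, values as JSON. play_rows: Moves the arm, as the interface text tells. Its arguments: {"type":"object","properties":{"increments":{"type":"array","items":{"type":"array"}},"grip_force":{"type":"number"}},"required":["increments"]}

```bash
mkdir -p pics
python3 - <<'E'
from plant import sense, imaging
import cv2,numpy as np
s=sense();print({k:np.round(v,3).tolist() for k,v in s.items()})
ims=[]
for n in("scene","top"):
    im=imaging.snapshot(n);c=imaging.camera_info(n);print(n,c["vertical_fov"],c["cx"],c["cy"],np.round(c["T"],3).tolist())
    cv2.imwrite(f"pics/{n}0.png",im[:,:,::-1])
E
```

```text
{'time_s': 0.0, 'q': [1.207, 0.213, -0.035, 1.323, -0.0, 1.571], 'qvel': [-0.001, 0.0, 0.002, 0.0, 0.001, -0.002], 'effort': [-0.001, -68.617, 48.711, 0.018, -0.0, -0.0], 'eef_pos': [177.799, 467.009, 247.84], 'ee_rot': [-0.568, -3.09, 0.002], 'wrist_force': [0.314, -0.219, 0.304], 'torque': [0.047, 0.016, 0.011], 'gripper_force': 0.0, 'finger_gap': 85.376}
scene 46.81670344888644 324.6504204475916 195.82000859291549 [[0.859, -0.307, 0.41, 242.177], [-0.513, -0.516, 0.686, -605.13], [0.001, -0.799, -0.601, 700.941], [0.0, 0.0, 0.0, 1.0]]
top 42.42645595161678 315.25792960127967 200.40058922962402 [[-0.02, -0.999, 0.042, 596.978], [-1.0, 0.02, -0.007, 83.728], [0.006, -0.042, -0.999, 971.104], [0.0, 0.0, 0.0, 1.0]]
```

View pics/scene0.png

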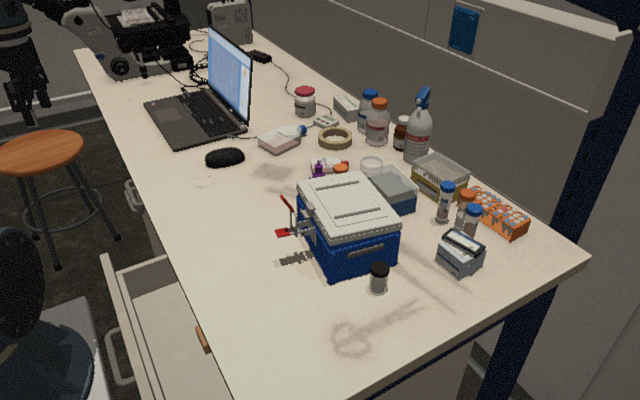

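View pics/top0.png

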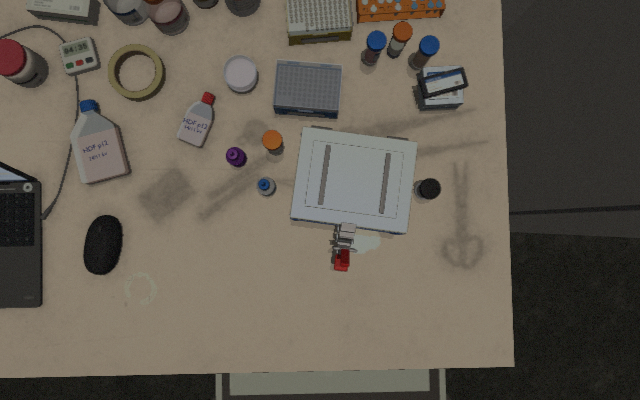

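Run:
```python
import cv2,numpy as np
t=cv2.imread("pics/top0.png");s=cv2.imread("pics/scene0.png")
a=cv2.resize(t[115:285,215:455],(800,567),interpolation=cv2.INTER_CUBIC);cv2.imwrite("pics/tc.png",a)
b=cv2.resize(s[160:300,255:415],(686,600),interpolation=cv2.INTER_CUBIC);cv2.imwrite("pics/sc.png",b)
```

```text
(no output)
```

View pics/tc.png

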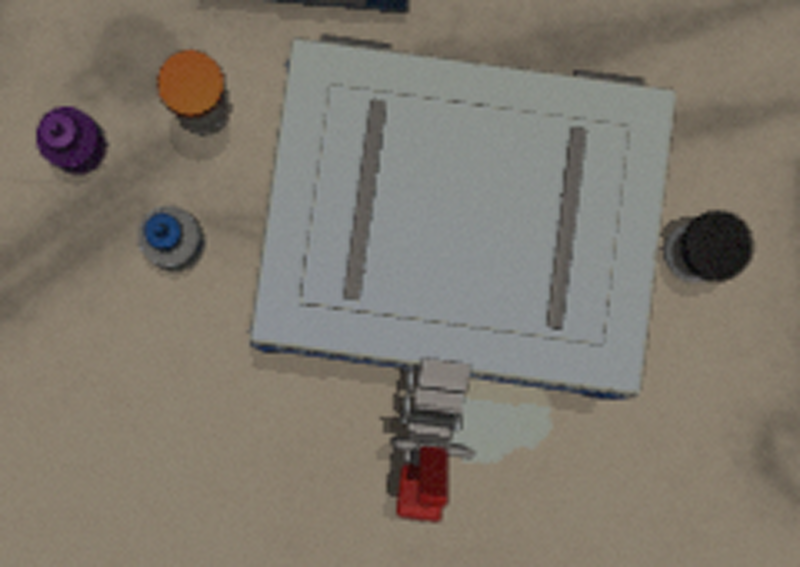

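View pics/sc.png

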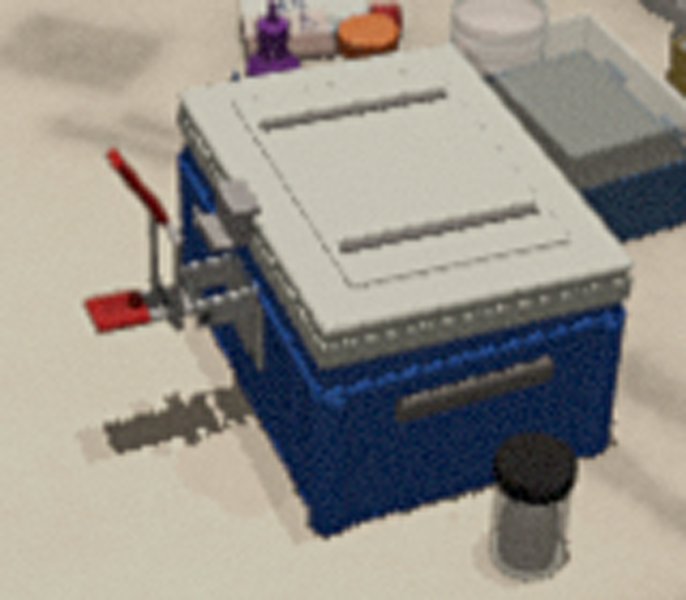

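```bash
cat > h.py <<'E'
import numpy as np
from plant import sense, imaging
def ray(n,p,c=None):
    c=c or imaging.camera_info(n);f=200/np.tan(np.radians(c["vertical_fov"]/2))
    T=np.array(c["T"]);d=T[:3,:3]@np.array([(p[0]-c["cx"])/f,(p[1]-c["cy"])/f,1]);return T[:3,3],d/np.linalg.norm(d)
def onz(n,p,z,c=None):
    o,d=ray(n,p,c);return o+d*(z-o[2])/d[2]
def tri(r):
    A=sum(np.eye(3)-np.outer(d,d) for o,d in r);b=sum((np.eye(3)-np.outer(d,d))@o for o,d in r);return np.linalg.solve(A,b)
def onplane(n,p,q,nn):
    o,d=ray(n,p);return o+d*(nn@(q-o))/(nn@d)
E
python3 - <<'E'
from h import *
np.set_printoptions(precision=2,suppress=True)
P=dict(TL=((302.9,127),122),TR=((417.2,142.6),122),BR=((406.4,233),131.4),BL=((290.9,218.8),131.4))
Q={k:onz("top",*v) for k,v in P.items()}
for k,v in Q.items():print(k,v)
ex=(Q["TL"]+Q["TR"]-Q["BL"]-Q["BR"])[:2];ey=(Q["TL"]+Q["BL"]-Q["TR"]-Q["BR"])[:2]
yx=np.arctan2(ex[1],ex[0]);yy=np.arctan2(-ey[0],ey[1]);print("yaw",yx,yy,np.linalg.norm(ex)/2,np.linalg.norm(ey)/2)
y=yy*.6+yx*.4;X=np.array([np.cos(y),np.sin(y),0]);Y=np.array([-X[1],X[0],0])
C=sum(Q.values())/4;C[2]=0;print("C",C)
def loc(p):return np.array([(p-C)@X,(p-C)@Y,p[2]])
f=lambda n,c:(215+c[0]*.3,115+c[1]*.3) if n=="top" else (255+c[0]*160/686,160+c[1]*140/600)
for nm,a,b in(("tabtip",(112,152),(433,503)),("tabbase",(163,218),(434,448)),("leverend",(92,314),(420,519))):
    S=f("scene",a);T=f("top",b);p=tri([ray("scene",S),ray("top",T)])
    q=C.copy();print(nm,p,loc(p),"plane:",loc(onplane("scene",S,q,Y)),[np.round(loc(onz("top",T,z)),1) for z in(80,130,160)])
# keeper in scene on plane y=0
for c in((240,210),(238,180),(195,213)):print("keeper",loc(onplane("scene",f("scene",c),C,Y)))
for nm,c,z in(("bottle",(162,231),93),("jar",(717,246),62),("tubecap",(191,83),108)):print(nm,onz("top",f("top",c),z),loc(onz("top",f("top",c),z)))
E
```

```text
TL [754.68  96.14 122.  ]
TR [725.03 -92.94 122.  ]
BR [575.96 -69.18 131.4 ]
BL [602.83 118.4  131.4 ]
yaw -0.1517447473069827 -0.1489435383755987 152.20166267384315 190.43515658093713
C [664.63  13.1    0.  ]
tabtip [529.08  34.86 178.02] [-137.28    1.25  178.02] plane: [-137.2     0.    178.87] [array([-145.1,   -5.8,   80. ]), array([-141.3,   -2.2,  130. ]), array([-139.,    0.,  160.])]
tabbase [551.3   31.37 134.08] [-114.78    1.12  134.08] plane: [-115.38    0.    135.08] [array([-116.9,   -2.7,   80. ]), array([-114.7,    0.8,  130. ]), array([-113.4,    2.9,  160. ])]
leverend [513.63  36.13  89.12] [-152.74    0.19   89.12] plane: [-152.13    0.     89.08] [array([-154.1,   -0.2,   80. ]), array([-149.8,    3.1,  130. ]), array([-147.3,    5.2,  160. ])]
keeper [-77.96  -0.   128.49]
keeper [-78.63   0.   146.26]
keeper [-99.95   0.   133.35]
bottle [662.87 165.5   93.  ] [-24.51 150.42  93.  ]
jar [ 651.44 -125.94   62.  ] [   7.75 -139.46   62.  ]
tubecap [736.39 148.27 108.  ] [ 50.75 144.38 108.  ]
```

```bash
cat >> h.py <<'E'
from scipy.spatial.transform import Rotation as R
np.set_printoptions(precision=3,suppress=True)
yaw=-.15;X=np.array([np.cos(yaw),np.sin(yaw),0]);Y=np.array([-X[1],X[0],0]);Z=np.array([0,0,1.]);C=np.array([664.6,13.1,0])
def loc(p):p=np.asarray(p);return np.array([(p-C)@X,(p-C)@Y,p[2]])
def wor(l):return C+X*l[0]+Y*l[1]+Z*l[2]
def loopgeo(th,ph,g):
    pin=np.array([-102-14*np.sin(th),0,80.5-14*np.cos(th)]);bar=pin+50*np.array([np.sin(ph),0,np.cos(ph)])
    t=np.array([np.sin(ph-.52),0,np.cos(ph-.52)]);return pin,bar,bar+g*t,t
def toolR(t):  # tool z along -t (local), y along case Y, sign as now
    z=-(X*t[0]+Z*t[2]);s=sense();sg=np.sign(R.from_rotvec(s["ee_rot"]).as_matrix()[:,1]@Y)
    y=Y*sg;return R.from_matrix(np.array([np.cross(y,z),y,z]).T)
def delta(pl,Rt,n=1):
    s=sense();d=(wor(pl)-s["eef_pos"])/10;r=np.degrees((Rt*R.from_rotvec(s["ee_rot"]).inv()).as_rotvec())
    print("d cm",d,"turn",r,"|d|",np.linalg.norm(d),np.linalg.norm(r),"per row",d/n,r/n)
E
python3 - <<'E'
from h import *
for th,ph in((1.7,0.),(1.7,.6),(2.2,.6)):print(loopgeo(th,ph,38))
pin,bar,p,t=loopgeo(1.7,0.03,38);Rt=toolR(t)
print(wor(p+60*t),R.from_rotvec(sense()["ee_rot"]).as_matrix()[:,1]);delta(p+60*t,Rt,12)
E
```

```text
(array([-115.883,    0.   ,   82.304]), array([-115.883,    0.   ,  132.304]), array([-134.765,    0.   ,  165.281]), array([-0.497,  0.   ,  0.868]))
(array([-115.883,    0.   ,   82.304]), array([-87.651,   0.   , 123.571]), array([-84.614,   0.   , 161.449]), array([0.08 , 0.   , 0.997]))
(array([-113.319,    0.   ,   88.739]), array([-85.087,   0.   , 130.006]), array([-82.05 ,   0.   , 167.884]), array([0.08 , 0.   , 0.997]))
[505.897  37.086 218.75 ] [ 0.356  0.935 -0.001]
d cm [ 32.808 -42.993  -2.914] turn [ -7.094 -27.218  12.02 ] |d| 54.159303021552596 30.58795556299187 per row [ 2.734 -3.583 -0.243] [-0.591 -2.268  1.002]
```

Emit:
play_rows(increments=[[[2.34, -3.07, -0.1], [-0.5, -1.94, 0.86], 0], [[2.34, -3.07, -0.1], [-0.5, -1.94, 0.86], 0], [[2.34, -3.07, -0.1], [-0.5, -1.94, 0.86], 0], [[2.34, -3.07, -0.1], [-0.5, -1.94, 0.86], 0], [[2.34, -3.07, -0.1], [-0.5, -1.94, 0.86], 0], [[2.34, -3.07, -0.1], [-0.5, -1.94, 0.86], 0], [[2.34, -3.07, -0.1], [-0.5, -1.94, 0.86], 0], [[2.34, -3.07, -0.1], [-0.5, -1.94, 0.86], 0], [[2.34, -3.07, -0.1], [-0.5, -1.94, 0.86], 0], [[2.34, -3.07, -0.1], [-0.5, -1.94, 0.86], 0]], grip_force=30)

```text
time_s: 1.1
eef_pos: [412.4, 158.8, 238.2]
ee_rot: [0.294, 2.776, -0.035]
wrist_force: [0.7, 1.2, -1.4]
finger_gap: 85.5
gripper_force: 0.0
```

Run:
```python
from h import *
pin,bar,p,t=loopgeo(1.7,0.03,38);Rt=toolR(t)
print(sense()["eef_pos"]);delta(p+60*t,Rt,4)
```

```text
[412.443 158.822 238.162]
d cm [  9.345 -12.174  -1.941] turn [-2.082 -7.748  3.34 ] |d| 15.469423946983806 8.690152210021886 per row [ 2.336 -3.043 -0.485] [-0.521 -1.937  0.835]
```

Emit:
play_rows(increments=[[[2.33, -3.04, -0.48], [-0.52, -1.94, 0.83], 0.4], [[2.33, -3.04, -0.48], [-0.52, -1.94, 0.83], 0.4], [[2.33, -3.04, -0.48], [-0.52, -1.94, 0.83], 0.4], [[2.33, -3.04, -0.48], [-0.52, -1.94, 0.83], 0.4], [[0, 0, 0], [0, 0, 0], 0.4], [[0, 0, 0], [0, 0, 0], 0.4]])

```text
time_s: 1.7
eef_pos: [504.7, 37.9, 218.5]
ee_rot: [0.203, 2.647, -0.05]
wrist_force: [0.8, 0.4, -0.4]
finger_gap: 51.1
gripper_force: 0.0
```

Run:
```python
from h import *
import cv2
pin,bar,p,t=loopgeo(1.7,0.03,38);Rt=toolR(t)
delta(p+60*t,Rt,1);c=imaging.camera_info("wrist");np.save("wc.npy",c,allow_pickle=True)
im=imaging.snapshot("wrist");cv2.imwrite("pics/w1.png",im[:,:,::-1]);print(c)
# predicted pixels
f=200/np.tan(np.radians(c["vertical_fov"]/2));T=np.linalg.inv(np.array(c["T"]))
for l in(pin,bar,bar+2*t,bar+48*t,p):
    q=T[:3,:3]@wor(l)+T[:3,3];print(q[:2]/q[2]*f+[c["cx"],c["cy"]])
```

```text
d cm [ 0.123 -0.081  0.021] turn [-0.06  -0.135  0.173] |d| 0.1486577038319003 0.22759528304076268 per row [ 0.123 -0.081  0.021] [-0.06  -0.135  0.173]
{'vertical_fov': 68.59360420622389, 'cx': 315.82347846932157, 'cy': 200.2376763723653, 'T': array([[  0.152,   0.701,   0.697, 381.632],
       [  0.988,  -0.108,  -0.107,  56.598],
       [  0.   ,   0.705,  -0.709, 295.076],
       [  0.   ,   0.   ,   0.   ,   1.   ]])}
[315.447 168.552]
[315.42  208.946]
[315.414 209.739]
[315.254 232.357]
[315.294 226.594]
```

View pics/w1.png

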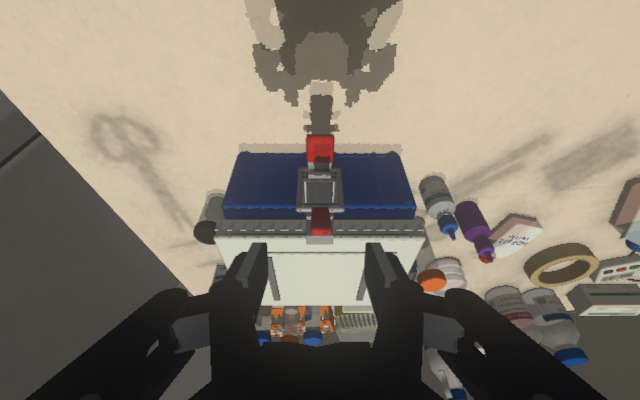

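Run:
```python
from h import *
import cv2
c=np.load("wc.npy",allow_pickle=True).item()
im=cv2.imread("pics/w1.png");h=cv2.cvtColor(im,cv2.COLOR_BGR2HSV)
m=((h[...,0]<8)|(h[...,0]>172))&(h[...,1]>150)&(h[...,2]>60)
for v in list(range(134,168,4))+list(range(204,242,2)):
    u=np.where(m[v,290:350])[0]+290
    if len(u):print(v,u.min(),u.max(),(u.min()+u.max())/2,end=" | ")
for nm,uv in(("tab",(320,222)),("lever",(320,140))):print(nm,loc(onplane("wrist",uv,wor((-130 if nm=="tab" else -152,0,0)),X) if 0 else onz("wrist",uv,155 if nm=="tab" else 90,c)))
print("tcp",loc(sense()["eef_pos"]))
```

```text
138 307 333 320.0 | 142 307 333 320.0 | 146 307 333 320.0 | 150 307 332 319.5 | 154 307 332 319.5 | 158 307 332 319.5 | 230 311 330 320.5 | 232 311 330 320.5 | 234 312 329 320.5 | tab [-124.556    3.384  155.   ]
lever [-151.829    3.862   90.   ]
tcp [-161.916    1.367  218.898]
```

Emit:
play_rows(increments=[[[0.49, -0.05, -0.88], [0, 0, 0], 0.4], [[0.49, -0.04, -0.88], [0, 0, 0], 0.4], [[0.49, -0.05, -0.88], [0, 0, 0], 0.4], [[0.49, -0.04, -0.88], [0, 0, 0], 0.4], [[0.49, -0.05, -0.88], [0, 0, 0], 0.4], [[0.5, -0.04, -0.87], [0, 0, 0], 0.4], [[0, 0, 0], [0, 0, 0], 0.4]])

```text
time_s: 2.45
eef_pos: [534.4, 35.8, 164.8]
ee_rot: [0.201, 2.648, -0.049]
wrist_force: [-0.7, -0.4, -0.3]
finger_gap: 50.8
gripper_force: 0.0
```

Run:
```python
from h import *
import cv2
pin,bar,p,t=loopgeo(1.7,0.03,38);p[1]=3;Rt=toolR(t);delta(p,Rt,1)
w=imaging.snapshot("wrist");s=imaging.snapshot("scene")
a=cv2.resize(w[150:350,180:460],(560,400));b=cv2.resize(s[150:250,240:340],(400,400))
cv2.imwrite("pics/m2.png",np.hstack([a[:,:,::-1][:,150:450],b[:,:,::-1]]))
```

```text
d cm [-0.018  0.003  0.103] turn [-0.041 -0.172  0.069] |d| 0.10439934116037851 0.18983055801166684 per row [-0.018  0.003  0.103] [-0.041 -0.172  0.069]
```

View pics/m2.png

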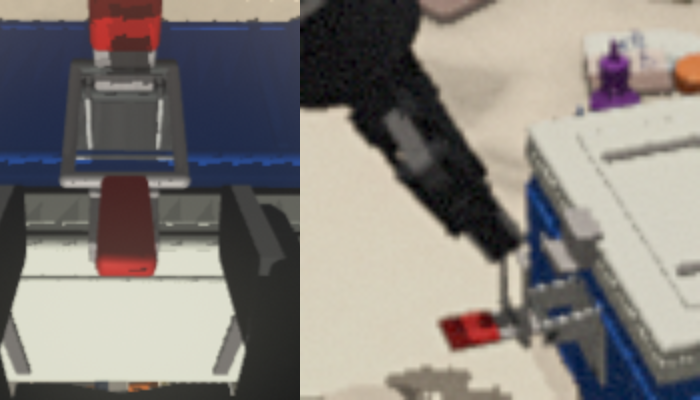

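Emit:
play_rows(increments=[[[0, 0, 0], [0, 0, 0], 0.7], [[0, 0, 0], [0, 0, 0], 0.8], [[0, 0, 0], [0, 0, 0], 1], [[0, 0, 0], [0, 0, 0], 1], [[0, 0, 0], [0, 0, 0], 1], [[0, 0, 0], [0, 0, 0], 1]], grip_force=30)

```text
time_s: 3.15
eef_pos: [534.8, 36.1, 166.7]
ee_rot: [0.2, 2.646, -0.048]
wrist_force: [0.4, 2.2, 2.1]
finger_gap: 13.1
gripper_force: 31.1
```

```bash
cat >> h.py <<'E'
import os
if os.path.exists("p0.npy"): p0=np.load("p0.npy")
def tgt(th,ph):
    pin0=loopgeo(1.7,.03,0)[0];pin=loopgeo(th,ph,0)[0]
    return pin+[0,p0[1],0]+R.from_rotvec([0,ph-.03,0]).apply(p0-pin0-[0,p0[1],0])
def step(a,b,n):
    d=tgt(*b)-tgt(*a);print(a,b,"n",n,"world cm/row",(X*d[0]+Z*d[2])/10/n,"turn/row",Y*np.degrees(b[1]-a[1])/n,"bar",loopgeo(*b,0)[1])
E
python3 - <<'E'
from h import *
import h
s=sense();h.p0=loc(s["eef_pos"]);np.save("p0.npy",h.p0);print(h.p0,loopgeo(1.7,.03,38)[2])
step((1.7,.03),(2.0,.03),3);step((2.0,.03),(2.3,.03),3)
for a,b in((.03,.15),(.15,.27),(.27,.37),(.37,.45),(.45,.53)):step((2.3,a),(2.3,b),2)
E
```

```text
[-131.788    3.352  166.692] [-132.267    0.     165.81 ]
(1.7, 0.03) (2.0, 0.03) n 3 world cm/row [ 0.038 -0.006  0.134] turn/row [0. 0. 0.] bar [-113.23     0.     136.304]
(2.0, 0.03) (2.3, 0.03) n 3 world cm/row [ 0.075 -0.011  0.117] turn/row [0. 0. 0.] bar [-110.94     0.     139.805]
(2.3, 0.03) (2.3, 0.15) n 2 world cm/row [ 0.505 -0.076  0.065] turn/row [0.514 3.399 0.   ] bar [-104.968    0.     139.266]
(2.3, 0.15) (2.3, 0.27) n 2 world cm/row [ 0.509 -0.077  0.003] turn/row [0.514 3.399 0.   ] bar [-99.103   0.    138.016]
(2.3, 0.27) (2.3, 0.37) n 2 world cm/row [ 0.422 -0.064 -0.044] turn/row [0.428 2.833 0.   ] bar [-94.359   0.    136.444]
(2.3, 0.37) (2.3, 0.45) n 2 world cm/row [ 0.333 -0.05  -0.066] turn/row [0.342 2.266 0.   ] bar [-90.692   0.    134.85 ]
(2.3, 0.45) (2.3, 0.53) n 2 world cm/row [ 0.327 -0.049 -0.093] turn/row [0.342 2.266 0.   ] bar [-87.163   0.    132.968]
```

Emit:
play_rows(increments=[[[0.04, 0, 0.14], [0, 0, 0], 1], [[0.04, -0.01, 0.13], [0, 0, 0], 1], [[0.04, -0.01, 0.13], [0, 0, 0], 1], [[0.06, -0.01, 0.13], [0, 0, 0], 1], [[0, 0, 0], [0, 0, 0], 1]])

```text
time_s: 3.65
eef_pos: [536.4, 35.7, 171.7]
ee_rot: [0.2, 2.646, -0.049]
wrist_force: [-0.1, 3.5, -2.6]
finger_gap: 13.2
gripper_force: 30.6
```

Run:
```python
from h import *
print(loc(sense()["eef_pos"])-p0, sense()["wrist_force"],sense()["torque"])
t=2.1
step((1.7,.03),(t,.03),1)
L=[.03,.15,.27,.37,.45,.5,.55,.6,.7]
for a,b in zip(L,L[1:]):step((t,a),(t,b),2)
```

```text
[ 1.627 -0.192  5.02 ] [-0.109  3.525 -2.565] [0.757 0.76  0.334]
(1.7, 0.03) (2.1, 0.03) n 1 world cm/row [ 0.178 -0.027  0.526] turn/row [0. 0. 0.] bar [-112.585    0.     137.545]
(2.1, 0.03) (2.1, 0.15) n 2 world cm/row [ 0.505 -0.076  0.065] turn/row [0.514 3.399 0.   ] bar [-106.613    0.     137.006]
(2.1, 0.15) (2.1, 0.27) n 2 world cm/row [ 0.509 -0.077  0.003] turn/row [0.514 3.399 0.   ] bar [-100.748    0.     135.756]
(2.1, 0.27) (2.1, 0.37) n 2 world cm/row [ 0.422 -0.064 -0.044] turn/row [0.428 2.833 0.   ] bar [-96.004   0.    134.184]
(2.1, 0.37) (2.1, 0.45) n 2 world cm/row [ 0.333 -0.05  -0.066] turn/row [0.342 2.266 0.   ] bar [-92.337   0.    132.59 ]
(2.1, 0.45) (2.1, 0.5) n 2 world cm/row [ 0.205 -0.031 -0.055] turn/row [0.214 1.416 0.   ] bar [-90.114   0.    131.447]
(2.1, 0.5) (2.1, 0.55) n 2 world cm/row [ 0.202 -0.031 -0.065] turn/row [0.214 1.416 0.   ] bar [-87.951   0.    130.194]
(2.1, 0.55) (2.1, 0.6) n 2 world cm/row [ 0.199 -0.03  -0.075] turn/row [0.214 1.416 0.   ] bar [-85.853   0.    128.835]
(2.1, 0.6) (2.1, 0.7) n 2 world cm/row [ 0.385 -0.058 -0.18 ] turn/row [0.428 2.833 0.   ] bar [-81.874   0.    125.81 ]
```

Emit:
play_rows(increments=[[[0.5, -0.08, 0.07], [0.51, 3.4, 0], 1], [[0.51, -0.08, 0.06], [0.51, 3.4, 0], 1], [[0.51, -0.08, 0.0], [0.51, 3.4, 0], 1], [[0.51, -0.08, 0.0], [0.51, 3.4, 0], 1], [[0.42, -0.06, -0.04], [0.43, 2.83, 0], 1], [[0.42, -0.06, -0.05], [0.43, 2.83, 0], 1], [[0, 0, 0], [0, 0, 0], 1]])

```text
time_s: 4.35
eef_pos: [566.5, 31.1, 172.1]
ee_rot: [0.227, 2.985, -0.016]
wrist_force: [-2.8, 3.0, 3.8]
finger_gap: 13.0
gripper_force: 31.3
```

Run:
```python
from h import *
import cv2
print("err",loc(sense()["eef_pos"])-tgt(2.1,.37), sense()["wrist_force"],sense()["torque"])
w=imaging.snapshot("wrist");s=imaging.snapshot("scene")
a=cv2.resize(w[130:330,240:400],(400,500));b=cv2.resize(s[160:250,260:332],(400,500),interpolation=cv2.INTER_CUBIC)
cv2.imwrite("pics/m3.png",np.hstack([a,b])[:,:,::-1])
```

```text
err [ 1.227 -0.226 -0.288] [-2.763  3.025  3.84 ] [0.749 0.626 0.107]
```

View pics/m3.png

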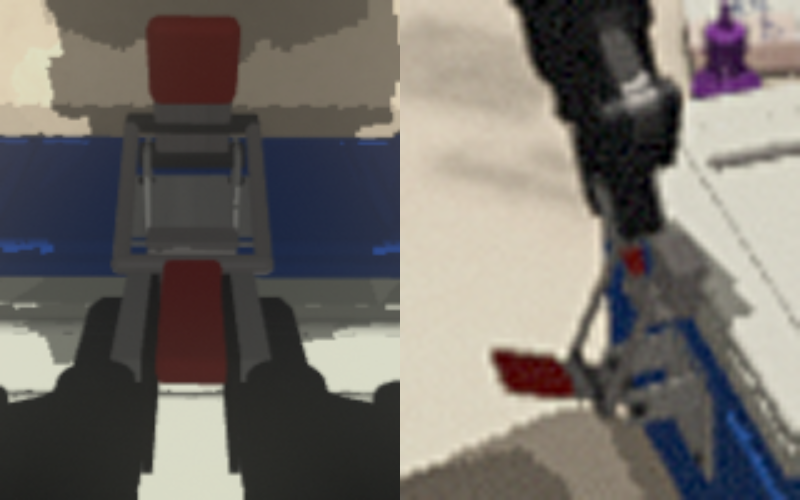

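Emit:
play_rows(increments=[[[0.17, -0.03, -0.03], [0.17, 1.13, 0], 1], [[0.17, -0.03, -0.03], [0.17, 1.13, 0], 1], [[0.16, -0.02, -0.03], [0.17, 1.13, 0], 1], [[0.16, -0.02, -0.03], [0.17, 1.13, 0], 1]])

```text
time_s: 4.85
eef_pos: [571.8, 30.3, 170.9]
ee_rot: [0.232, 3.065, -0.008]
wrist_force: [1.2, 3.8, -1.2]
finger_gap: 13.5
gripper_force: 30.7
```

Emit:
play_rows(increments=[[[0.1, -0.015, -0.03], [0.11, 0.7, 0], 1], [[0.1, -0.015, -0.03], [0.11, 0.7, 0], 1], [[0, 0, 0], [0, 0, 0], 1]])

```text
time_s: 5.15
eef_pos: [574.1, 29.9, 170.2]
ee_rot: [0.234, 3.089, -0.005]
wrist_force: [1.0, 3.8, 1.8]
finger_gap: 12.9
gripper_force: 31.1
```

Emit:
play_rows(increments=[[[0.1, -0.015, -0.03], [0.11, 0.7, 0], 1], [[0.1, -0.015, -0.03], [0.11, 0.7, 0], 1], [[0, 0, 0], [0, 0, 0], 1]])

```text
time_s: 5.45
eef_pos: [576.0, 29.6, 169.6]
ee_rot: [0.236, 3.114, -0.002]
wrist_force: [0.6, 3.2, 0.8]
finger_gap: 13.2
gripper_force: 31.0
```

Emit:
play_rows(increments=[[[0.1, -0.015, -0.035], [0.11, 0.7, 0], 1], [[0, 0, 0], [0, 0, 0], 1], [[0.1, -0.015, -0.035], [0.11, 0.7, 0], 1], [[0, 0, 0], [0, 0, 0], 1]])

```text
time_s: 5.85
eef_pos: [577.9, 29.3, 168.9]
ee_rot: [-0.237, -3.127, -0.001]
wrist_force: [0.5, 3.0, 1.6]
finger_gap: 13.1
gripper_force: 31.0
```

Emit:
play_rows(increments=[[[0.1, -0.015, -0.015], [0.11, 0.7, 0], 1], [[0, 0, 0], [0, 0, 0], 1], [[0.1, -0.015, -0.015], [0.11, 0.7, 0], 1], [[0, 0, 0], [0, 0, 0], 1]])

```text
time_s: 6.25
eef_pos: [579.8, 29.0, 168.5]
ee_rot: [-0.235, -3.102, -0.004]
wrist_force: [0.3, 2.2, -0.9]
finger_gap: 13.3
gripper_force: 30.7
```

```bash
cat >> h.py <<'E'
R0=R.from_rotvec([0.2,2.646,-0.048])
def est():
    s=sense();q=R.from_rotvec(s["ee_rot"]);d=(q*R0.inv()).as_rotvec();ph=.03+d@Y
    pin0,bar0,_,_=loopgeo(1.7,.03,0);v=bar0-(p0-[0,p0[1],0]);w=pin0-(p0-[0,p0[1],0]);r=R.from_rotvec([0,ph-.03,0])
    l=loc(s["eef_pos"]);b=l+r.apply(v);p=l+r.apply(w);print("phi",ph,"bar",b,"pin",p,"pinrad",np.hypot(p[0]+102,p[2]-80.5),"th",np.arctan2(-(p[0]+102),-(p[2]-80.5)))
    print("F local",s["wrist_force"]@X,s["wrist_force"]@Y,s["wrist_force"][2])
E
python3 -c "
from h import *
est()"
```

```text
phi 0.5496799369839543 bar [-88.186   3.069 129.984] pin [-114.307    3.069   87.349] pinrad 14.08438254959677 th 2.0786280148439094
F local -0.04412882557199008 2.2533458933308825 -0.8916750918681593
```

Emit:
play_rows(increments=[[[0.1, -0.015, -0.03], [0.11, 0.7, 0], 1], [[0, 0, 0], [0, 0, 0], 1], [[0.1, -0.015, -0.03], [0.11, 0.7, 0], 1], [[0, 0, 0], [0, 0, 0], 1]])

```text
time_s: 6.65
eef_pos: [581.5, 28.8, 168.0]
ee_rot: [-0.233, -3.077, -0.008]
wrist_force: [-4.5, 3.5, 1.8]
finger_gap: 13.2
gripper_force: 31.0
```

```bash
python3 -c "
from h import *
est()"
```

```text
phi 0.5749125404396994 bar [-87.454   3.093 129.54 ] pin [-114.643    3.093   87.578] pinrad 14.48929037427137 th 2.081204186708601
F local -5.014182770977851 2.7921305557333254 1.7977818881505805
```

Emit:
play_rows(increments=[[[0.06, -0.01, -0.02], [0.06, 0.4, 0], 1], [[0, 0, 0], [0, 0, 0], 1]])

```text
time_s: 6.85
eef_pos: [581.8, 28.7, 167.8]
ee_rot: [-0.233, -3.07, -0.008]
wrist_force: [-6.6, 2.9, 3.5]
finger_gap: 12.7
gripper_force: 31.1
```

```bash
python3 -c "
from h import *
import cv2
est()
w=imaging.snapshot('wrist');s=imaging.snapshot('scene')
a=cv2.resize(w[130:330,240:400],(400,500));b=cv2.resize(s[175:247,270:328],(400,500),interpolation=cv2.INTER_CUBIC)
cv2.imwrite('pics/m4.png',np.hstack([a,b])[:,:,::-1])
"
```

```text
phi 0.582087545270598 bar [-87.46    3.086 129.42 ] pin [-114.949    3.086   87.654] pinrad 14.793451784693149 th 2.0755500874511914
F local -6.925002707050123 1.9150284502695896 3.4800703563756326
```

View pics/m4.png

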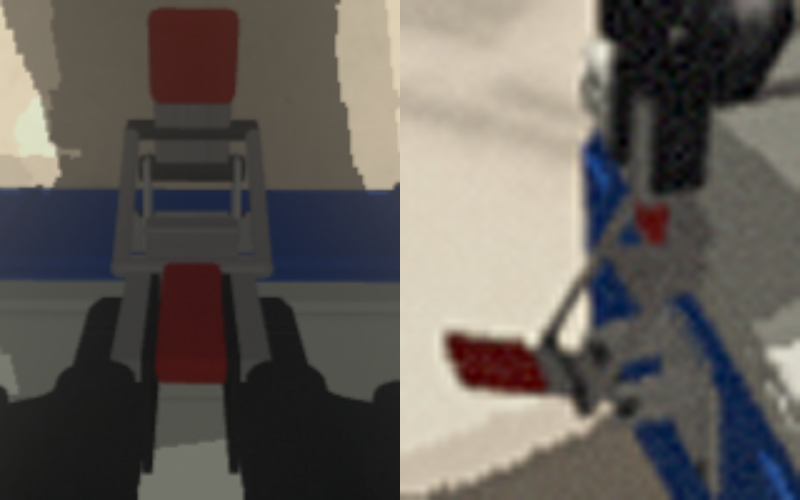

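```bash
python3 -c "
from h import *
from scipy.optimize import brentq
xb=-88.9
def ph(th): return np.arcsin((xb+102+14*np.sin(th))/50)
Rt=lambda p: R.from_rotvec(Y*(p-.03))*R0
L=[2.05,1.9,1.75,1.6,1.5,1.42]
delta(tgt(2.05,ph(2.05)),Rt(ph(2.05)))
for a,b in zip(L,L[1:]):step((a,ph(a)),(b,ph(b)),1)
"
```

```text
d cm [-0.306  0.073  0.066] turn [-0.382 -2.621  0.002] |d| 0.32195316118858097 2.6486295641797937 per row [-0.306  0.073  0.066] [-0.382 -2.621  0.002]
(2.05, np.float64(0.5357213519927427)) (1.9, np.float64(0.5550243846277253)) n 1 world cm/row [ 0.074 -0.011 -0.246] turn/row [0.165 1.094 0.   ] bar [-88.9    0.   127.52]
(1.9, np.float64(0.5550243846277253)) (1.75, np.float64(0.5674886783169121)) n 1 world cm/row [ 0.047 -0.007 -0.239] turn/row [0.107 0.706 0.   ] bar [-88.9     0.    125.158]
(1.75, np.float64(0.5674886783169121)) (1.6, np.float64(0.5726731062591148)) n 1 world cm/row [ 0.02  -0.003 -0.224] turn/row [0.044 0.294 0.   ] bar [-88.9     0.    122.932]
(1.6, np.float64(0.5726731062591148)) (1.5, np.float64(0.5719807640776856)) n 1 world cm/row [-0.003  0.    -0.138] turn/row [-0.006 -0.039 -0.   ] bar [-88.9     0.    121.551]
(1.5, np.float64(0.5719807640776856)) (1.42, np.float64(0.5690387160058448)) n 1 world cm/row [-0.011  0.002 -0.103] turn/row [-0.025 -0.167 -0.   ] bar [-88.9     0.    120.518]
```

Emit:
play_rows(increments=[[[-0.15, 0.03, 0.03], [-0.19, -1.31, 0], 1], [[-0.15, 0.03, 0.03], [-0.19, -1.31, 0], 1], [[0.04, -0.005, -0.12], [0.08, 0.55, 0], 1], [[0.035, -0.005, -0.12], [0.08, 0.55, 0], 1], [[0.025, -0.004, -0.12], [0.05, 0.35, 0], 1], [[0.02, -0.003, -0.12], [0.05, 0.35, 0], 1], [[0, 0, 0], [0, 0, 0], 1]])

```text
time_s: 7.65
eef_pos: [580.7, 29.0, 163.2]
ee_rot: [-0.234, -3.085, -0.007]
wrist_force: [0.4, 1.4, -0.3]
finger_gap: 13.0
gripper_force: 30.9
```

```bash
python3 -c "
from h import *
est()"
```

```text
phi 0.5671888704804591 bar [-88.04    3.226 124.711] pin [-114.904    3.226   82.54 ] pinrad 13.063913333916478 th 1.7276061149772004
F local 0.2165915066508727 1.440617592021182 -0.2556474921247901
```

Emit:
play_rows(increments=[[[0.0, 0, -0.11], [0.02, 0.15, 0], 1], [[0.0, 0, -0.11], [0.02, 0.15, 0], 1], [[0, 0, -0.07], [0, 0, 0], 1], [[0, 0, 0], [0, 0, 0], 1]])

```text
time_s: 8.05
eef_pos: [580.5, 29.1, 160.7]
ee_rot: [-0.233, -3.081, -0.007]
wrist_force: [0.8, 1.5, 0.6]
finger_gap: 13.3
gripper_force: 30.9
```

```bash
python3 -c "
from h import *
est()"
```

```text
phi 0.571284258297136 bar [-88.331   3.236 122.259] pin [-115.367    3.236   80.198] pinrad 13.370123718352618 th 1.5482366552019542
F local 0.5456718447868265 1.5787887217301797 0.597791868028952
```

Emit:
play_rows(increments=[[[0, 0, -0.07], [0, 0, 0], 1], [[0, 0, -0.07], [0, 0, 0], 1], [[0, 0, 0], [0, 0, 0], 1]])

```text
time_s: 8.35
eef_pos: [580.6, 29.1, 159.6]
ee_rot: [-0.233, -3.081, -0.007]
wrist_force: [1.0, 1.0, 4.3]
finger_gap: 12.8
gripper_force: 31.3
```

```bash
python3 -c "
from h import *
est()"
```

```text
phi 0.5708434919910818 bar [-88.232   3.265 121.141] pin [-115.249    3.265   79.069] pinrad 13.326169230312967 th 1.4632091100512112
F local 0.8465342868909417 1.1580179948692846 4.290052287073118
```

Emit:
play_rows(increments=[[[-0.13, 0.02, 0.02], [-0.14, -0.94, 0], 1], [[-0.13, 0.02, 0.02], [-0.14, -0.94, 0], 1], [[-0.13, 0.02, 0.02], [-0.14, -0.94, 0], 1], [[0, 0, 0], [0, 0, 0], 1]])

```text
time_s: 8.75
eef_pos: [576.2, 29.8, 160.2]
ee_rot: [-0.237, -3.131, -0.002]
wrist_force: [3.0, 1.5, 1.8]
finger_gap: 13.1
gripper_force: 31.0
```

```bash
python3 -c "
from h import *
est()"
```

```text
phi 0.5205117811846923 bar [-90.754   3.29  121.672] pin [-115.62     3.29    78.294] pinrad 13.797596294610997 th 1.4102235742056868
F local 2.765962916900682 1.960420035934527 1.7767690083968912
```

Some pull; a bit more to confirm the lip.

Emit:
play_rows(increments=[[[-0.1, 0.015, 0.02], [-0.1, -0.7, 0], 1], [[-0.07, 0.01, 0.01], [-0.07, -0.5, 0], 1], [[0, 0, 0], [0, 0, 0], 1]])

```text
time_s: 9.05
eef_pos: [574.8, 30.0, 160.4]
ee_rot: [0.236, 3.114, -0.001]
wrist_force: [2.0, 1.4, 2.3]
finger_gap: 13.2
gripper_force: 31.0
```

```bash
python3 -c "
from h import *
est()"
```

```text
phi 0.49984726319962614 bar [-91.421   3.246 121.809] pin [-115.386    3.246   77.926] pinrad 13.630957835826264 th 1.3808364095960413
F local 1.802380950263419 1.6663580306743613 2.3296671632056363
```

Emit:
play_rows(increments=[[[-0.1, 0.015, 0.02], [-0.1, -0.7, 0], 1], [[-0.07, 0.01, 0.01], [-0.07, -0.5, 0], 1], [[0, 0, 0], [0, 0, 0], 1]])

```text
time_s: 9.35
eef_pos: [573.7, 30.1, 160.5]
ee_rot: [0.234, 3.091, -0.003]
wrist_force: [9.2, 0.5, -4.9]
finger_gap: 13.0
gripper_force: 30.2
```

```bash
python3 -c "
from h import *
import cv2
est()
w=imaging.snapshot('wrist');s=imaging.snapshot('scene')
a=cv2.resize(w[150:260,270:370],(400,440),interpolation=cv2.INTER_CUBIC);b=cv2.resize(s[185:243,278:324],(400,504),interpolation=cv2.INTER_CUBIC)[:440]
cv2.imwrite('pics/m5.png',np.hstack([a,b])[:,:,::-1])
"
```

```text
phi 0.47737055052539623 bar [-91.626   3.238 121.979] pin [-114.598    3.238   77.569] pinrad 12.93427930057163 th 1.3422104144402411
F local 8.985508760187882 1.8773407610108404 -4.874958079887794
```

View pics/m5.png

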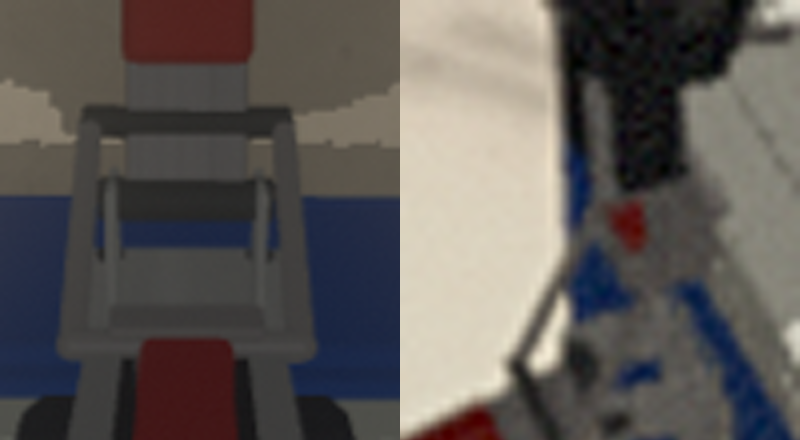

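Emit:
play_rows(increments=[[[0.12, -0.02, -0.02], [0.13, 0.85, 0], 1], [[0.12, -0.02, -0.02], [0.13, 0.85, 0], 1], [[0, 0, -0.06], [0, 0, 0], 1], [[0, 0, 0], [0, 0, 0], 1]])

```text
time_s: 9.85
eef_pos: [575.8, 29.8, 159.7]
ee_rot: [0.237, 3.123, 0.001]
wrist_force: [1.3, 2.0, 4.8]
finger_gap: 13.4
gripper_force: 31.3
```

```bash
python3 -c "
from h import *
est()"
```

```text
phi 0.5089157063103924 bar [-90.677   3.215 121.11 ] pin [-115.039    3.215   77.446] pinrad 13.3913959983425 th 1.3407200717192935
F local 0.9596606855221647 2.1570135881598262 4.822297023041147
```

Emit:
play_rows(increments=[[[0, 0, 0], [0, 0, 0], 0.7], [[0, 0, 0], [0, 0, 0], 0.5], [[0, 0, 0], [0, 0, 0], 0.5], [[0, 0, 1.0], [0, 0, 0], 0.5], [[0, 0, 2.0], [0, 0, 0], 0.5], [[0, 0, 2.0], [0, 0, 0], 0.5], [[-2, 0.3, 1.0], [0, 0, 0], 0.6], [[-3, 0.45, 0], [0, 0, 0], 0.8], [[-3, 0.45, 0], [0, 0, 0], 1], [[0, 0, 0], [0, 0, 0], 1]])

```text
time_s: 10.85
eef_pos: [493.0, 42.1, 220.7]
ee_rot: [0.236, 3.123, 0.001]
wrist_force: [1.6, 0.0, -0.2]
finger_gap: -0.2
gripper_force: 0.0
```

```bash
cat >> h.py <<'E'
def press(th,tau,s=38,h=4,pen=0):
    """TCP local + R for tip pressing lever"""
    ax=np.array([-np.sin(th),0,-np.cos(th)]);n=np.array([-np.cos(th),0,np.sin(th)])
    tz=np.array([np.sin(tau),0,-np.cos(tau)]);al=tau-(np.pi/2-th)
    tip=np.array([-102,3.0,80.5])+s*ax+(h-pen+11*abs(np.sin(al)))*n
    return tip-17*tz,toolR(-tz)
E
python3 -c "
from h import *
import cv2
p,Rt=press(1.35,.5,pen=-15);print(loc(sense()['eef_pos']),p);delta(p,Rt,6)
w=imaging.snapshot('wrist');s=imaging.snapshot('scene');t=imaging.snapshot('top')
cv2.imwrite('pics/w6.png',w[:,:,::-1])
a=cv2.resize(w[100:300,220:420],(400,400));b=cv2.resize(s[180:260,260:340],(400,400),interpolation=cv2.INTER_CUBIC)
cv2.imwrite('pics/m6.png',np.hstack([a,b])[:,:,::-1])
"
```

```text
[-174.05     3.029  220.73 ] [-152.053    3.     108.593]
d cm [  2.175  -0.332 -11.214] turn [ -4.281 -27.772   0.019] |d| 11.427375452419632 28.100422814790335 per row [ 0.362 -0.055 -1.869] [-0.714 -4.629  0.003]
```

View pics/m6.png

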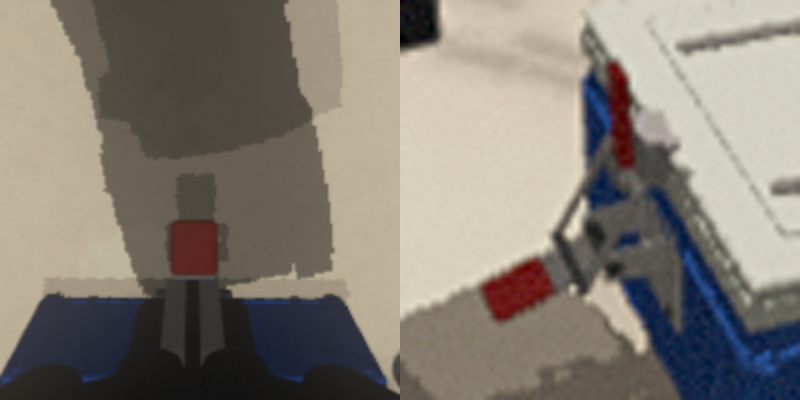

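Emit:
play_rows(increments=[[[0.36, -0.06, -1.87], [-0.71, -4.63, 0], 1], [[0.36, -0.06, -1.87], [-0.71, -4.63, 0], 1], [[0.36, -0.06, -1.87], [-0.71, -4.63, 0], 1], [[0.36, -0.06, -1.87], [-0.71, -4.63, 0], 1], [[0.36, -0.05, -1.87], [-0.71, -4.63, 0], 1], [[0.36, -0.05, -1.87], [-0.71, -4.63, 0], 1], [[0, 0, 0], [0, 0, 0], 1]])

```text
time_s: 11.7
eef_pos: [513.8, 37.9, 103.6]
ee_rot: [0.199, 2.64, -0.052]
wrist_force: [-1.2, -0.7, -0.3]
finger_gap: 0.3
gripper_force: 0.0
```

```bash
python3 -c "
from h import *
p,Rt=press(1.35,.5,pen=-15);delta(p,Rt)
def pt(th): return np.clip(np.pi/2-th+.15,.5,1.1)
L=[(1.35,-15),(1.35,-5),(1.3,0),(1.2,0),(1.1,0),(1,0),(.9,0),(.8,0),(.7,0),(.6,0),(.5,0),(.4,0),(.3,0),(.2,0),(.1,0)]
for a,b in zip(L,L[1:]):
    pa,Ra=press(a[0],pt(a[0]),pen=a[1]);pb,Rb=press(b[0],pt(b[0]),pen=b[1]);d=pb-pa
    print(b,(X*d[0]+Z*d[2])/10,'turn',np.degrees((Rb*Ra.inv()).as_rotvec()))
"
```

```text
d cm [0.089 0.084 0.499] turn [ 0.031 -0.258  0.026] |d| 0.5140139061456315 0.26152216368908315 per row [0.089 0.084 0.499] [ 0.031 -0.258  0.026]
(1.35, -5) [ 0.217 -0.033 -0.976] turn [0. 0. 0.]
(1.3, 0) [ 0.134 -0.02  -0.732] turn [0. 0. 0.]
(1.2, 0) [ 0.058 -0.009 -0.478] turn [-0.178 -1.178 -0.   ]
(1.1, 0) [-0.039  0.006 -0.462] turn [-0.856 -5.665  0.   ]
(1, 0) [ 0.007 -0.001 -0.463] turn [-0.856 -5.665  0.   ]
(0.9, 0) [ 0.053 -0.008 -0.46 ] turn [-0.856 -5.665  0.   ]
(0.8, 0) [ 0.098 -0.015 -0.453] turn [-0.856 -5.665  0.   ]
(0.7, 0) [ 0.142 -0.021 -0.44 ] turn [-0.856 -5.665 -0.   ]
(0.6, 0) [ 0.219 -0.033 -0.405] turn [-0.678 -4.487  0.   ]
(0.5, 0) [ 0.387 -0.059 -0.297] turn [0. 0. 0.]
(0.4, 0) [ 0.278 -0.042 -0.186] turn [0. 0. 0.]
(0.3, 0) [ 0.234 -0.035 -0.143] turn [0. 0. 0.]
(0.2, 0) [ 0.246 -0.037 -0.13 ] turn [0. 0. 0.]
(0.1, 0) [ 0.258 -0.039 -0.115] turn [0. 0. 0.]
```

Emit:
play_rows(increments=[[[0.15, 0.02, -0.24], [0, 0, 0], 1], [[0.15, 0.02, -0.24], [0, 0, 0], 1], [[0.04, 0, -0.2], [0, 0, 0], 1], [[0.04, 0, -0.2], [0, 0, 0], 1], [[0, 0, 0], [0, 0, 0], 1]])

```text
time_s: 12.2
eef_pos: [521.4, 38.7, 98.7]
ee_rot: [0.199, 2.635, -0.05]
wrist_force: [0.2, 0.4, 0.9]
finger_gap: 0.1
gripper_force: 0.0
```

```bash
python3 -c "
from h import *
p,Rt=press(1.3,.5,pen=0);delta(p,Rt)"
```

```text
d cm [-0.315 -0.049 -0.717] turn [-0.038 -0.019  0.051] |d| 0.7850180948152754 0.06662782894796106 per row [-0.315 -0.049 -0.717] [-0.038 -0.019  0.051]
```

Emit:
play_rows(increments=[[[-0.08, -0.01, -0.18], [0, 0, 0], 1], [[-0.08, -0.01, -0.18], [0, 0, 0], 1], [[-0.08, -0.01, -0.18], [0, 0, 0], 1], [[-0.08, -0.01, -0.18], [0, 0, 0], 1], [[0, 0, 0], [0, 0, 0], 1]])

```text
time_s: 12.7
eef_pos: [517.5, 38.4, 91.1]
ee_rot: [0.199, 2.636, -0.05]
wrist_force: [-0.8, 0.6, 0.1]
finger_gap: -0.4
gripper_force: 0.0
```

```bash
python3 -c "
from h import *
p,Rt=press(1.3,.5,pen=0);delta(p,Rt)"
```

```text
d cm [ 0.074 -0.011  0.041] turn [-0.034 -0.024  0.039] |d| 0.0857306342557421 0.0572688625046839 per row [ 0.074 -0.011  0.041] [-0.034 -0.024  0.039]
```

Emit:
play_rows(increments=[[[0.08, -0.01, -0.22], [-0.09, -0.6, 0], 1], [[0.06, -0.01, -0.22], [-0.09, -0.6, 0], 1], [[-0.01, 0, -0.15], [-0.28, -1.88, 0], 1], [[-0.01, 0, -0.15], [-0.28, -1.88, 0], 1], [[0, 0, 0], [0, 0, 0], 1]])

```text
time_s: 13.2
eef_pos: [518.1, 38.2, 83.4]
ee_rot: [0.192, 2.548, -0.057]
wrist_force: [0.6, -0.0, 1.0]
finger_gap: -0.1
gripper_force: 0.3
```

```bash
python3 -c "
from h import *
p,Rt=press(1.1,.62,pen=0);delta(p,Rt)"
```

```text
d cm [ 0.027  0.007 -0.123] turn [-0.311 -1.822  0.025] |d| 0.12628688399686563 1.8488349454233215 per row [ 0.027  0.007 -0.123] [-0.311 -1.822  0.025]
```

Emit:
play_rows(increments=[[[0.01, 0, -0.13], [-0.31, -1.85, 0], 1], [[0.0, 0, -0.23], [-0.43, -2.83, 0], 1], [[0.0, 0, -0.23], [-0.43, -2.83, 0], 1], [[0, 0, 0], [0, 0, 0], 1]])

```text
time_s: 13.6
eef_pos: [518.0, 38.1, 77.1]
ee_rot: [0.182, 2.417, -0.069]
wrist_force: [-0.8, -1.1, 2.5]
finger_gap: 0.1
gripper_force: 1.4
```

```bash
python3 -c "
from h import *
p,Rt=press(1.0,.72,pen=0);delta(p,Rt)"
```

```text
d cm [0.05  0.009 0.041] turn [ 0.009 -0.06   0.016] |d| 0.06526902836341275 0.06270990627647183 per row [0.05  0.009 0.041] [ 0.009 -0.06   0.016]
```

```bash
python3 -c "
from h import *
import cv2
s=imaging.snapshot('scene');h=cv2.cvtColor(s,cv2.COLOR_RGB2HSV)
m=(((h[...,0]<8)|(h[...,0]>172))&(h[...,1]>140)&(h[...,2]>50)).astype(np.uint8)
m[:150]=0;m[270:]=0;m[:,:240]=0;m[:,345:]=0
n,l,st,c=cv2.connectedComponentsWithStats(m)
for i in range(1,n):
    if st[i,4]<8: continue
    pts=np.argwhere(l==i)[:,::-1]
    print(st[i])
    for f in (pts[pts[:,0].argmin()],pts[pts[:,0].argmax()],pts[pts[:,1].argmin()],pts[pts[:,1].argmax()]):
        print(f,[loc(onplane('scene',f,wor((0,y,0)),Y)) for y in(-9,15)])
"
```

```text
[300 193   6  21  64]
[300 194] [array([-102.692,   -9.   ,  178.846]), array([-94.664,  15.   , 160.016])]
[305 208] [array([-93.565,  -9.   , 142.334]), array([-85.207,  15.   , 122.187])]
[301 193] [array([-100.628,   -9.   ,  180.623]), array([-92.525,  15.   , 161.856])]
[304 213] [array([-95.955,  -9.   , 130.557]), array([-87.684,  15.   , 109.985])]
[282 234  10  13  45]
[282 245] [array([-144.981,   -9.   ,   62.627]), array([-138.478,   15.   ,   39.604])]
[291 239] [array([-125.428,   -9.   ,   72.178]), array([-118.219,   15.   ,   49.5  ])]
[287 234] [array([-133.103,   -9.   ,   88.188]), array([-126.171,   15.   ,   66.088])]
[282 246] [array([-145.134,   -9.   ,   59.938]), array([-138.636,   15.   ,   36.818])]
```

Emit:
play_rows(increments=[[[0.02, 0, -0.23], [-0.43, -2.83, 0], 1], [[0.03, 0, -0.23], [-0.43, -2.83, 0], 1], [[0, 0, 0], [0, 0, 0], 1]])

```text
time_s: 13.95
eef_pos: [533.6, 43.1, 82.6]
ee_rot: [0.18, 2.334, -0.082]
wrist_force: [0.4, 0.4, 4.4]
finger_gap: -0.5
gripper_force: 1.3
```

```bash
cat > red.py <<'E'
from h import *
import cv2
def red():
    s=imaging.snapshot('scene');h=cv2.cvtColor(s,cv2.COLOR_RGB2HSV)
    m=(((h[...,0]<8)|(h[...,0]>172))&(h[...,1]>140)&(h[...,2]>50)).astype(np.uint8)
    m[:150]=0;m[270:]=0;m[:,:240]=0;m[:,345:]=0
    n,l,st,c=cv2.connectedComponentsWithStats(m)
    for i in range(1,n):
        if st[i,4]<8: continue
        pts=np.argwhere(l==i)[:,::-1];print(st[i])
        for f,y in ((pts[pts[:,1].argmin()],3),(pts[pts[:,1].argmax()],3),(pts[pts[:,1].argmax()],-9),(pts[pts[:,0].argmin()],-9)):
            q=loc(onplane('scene',f,wor((0,y,0)),Y));print(f,q,"th",np.arctan2(-(q[0]+102),80.5-q[2]))
E
python3 -c "
from red import *
p,Rt=press(.9,.82,pen=0);delta(p,Rt);red();print(sense()['wrist_force'])"
```

```text
d cm [-1.456 -0.495 -0.967] turn [ 0.094 -1.074  0.316] |d| 1.8169552486460434 1.1237646016623057 per row [-1.456 -0.495 -0.967] [ 0.094 -1.074  0.316]
[299 194   7  20  65]
[300 194] [-98.678   3.    169.431] th -3.1042548450567558
[303 213] [-93.922   3.    120.914] th -2.9443068625681676
[303 213] [-98.02   -9.    131.189] th -3.0632425849372926
[299 195] [-104.759   -9.     177.068] th 3.113031828377999
[282 238  11  10  72]
[285 238] [-134.38     3.      67.882] th 1.1992245056544428
[283 247] [-139.924    3.      44.879] th 0.8167095840031009
[283 247] [-143.208   -9.      56.501] th 1.0434278806320787
[282 240] [-144.225   -9.      75.939] th 1.4631953895248495
[-0.358  0.514  3.132]
```

```bash
python3 -c "
from h import *
s=sense();print(s['q'],s['qvel'],s['eef_pos'],s['effort']);print(imaging.camera_info('wrist')['T'])
imaging.snapshot('top');s=sense();print(s['q'],s['eef_pos'])"
```

```text
[ 0.235  0.046 -1.131 -0.367 -0.279  0.276] [-0.006 -0.011 -0.006  0.014  0.01  -0.001] [533.118  43.029  82.343] [  0.268 -37.92   34.537 -10.481  -1.293   0.047]
[[  0.154   0.452   0.878 392.963]
 [  0.988  -0.066  -0.139  64.88 ]
 [ -0.005   0.889  -0.457 116.838]
 [  0.      0.      0.      1.   ]]
[ 0.235  0.045 -1.132 -0.367 -0.279  0.276] [532.928  42.932  82.347]
```

```bash
python3 -c "
from h import *
p,Rt=press(1.15,.5,pen=-8);print(p);delta(p,Rt,4)"
```

```text
[-150.093    3.      91.644]
d cm [-1.629 -0.444  0.93 ] turn [ 2.849 16.977  0.257] |d| 1.9271479375148215 17.21640622543092 per row [-0.407 -0.111  0.232] [0.712 4.244 0.064]
```

Emit:
play_rows(increments=[[[-0.3, -0.1, 0.4], [0.7, 4.2, 0], 1], [[-0.4, -0.1, 0.3], [0.7, 4.2, 0], 1], [[-0.4, -0.1, 0.2], [0.7, 4.2, 0], 1], [[-0.4, -0.1, 0.1], [0.7, 4.2, 0], 1], [[0, 0, 0], [0, 0, 0], 1]])

```text
time_s: 14.55
eef_pos: [518.9, 38.4, 94.1]
ee_rot: [0.205, 2.63, -0.053]
wrist_force: [1.0, 0.3, 0.1]
finger_gap: 0.2
gripper_force: 0.0
```

```bash
python3 -c "
from red import *
p,Rt=press(1.15,.5,pen=-8);delta(p,Rt,4);print(sense()['q']);red()
L=[1.15,1.05,.95,.85,.75,.65,.55,.45,.35,.25,.15]
for a,b in zip(L,L[1:]):
    d=press(b,.5,s=36)[0]-press(a,.5,s=36)[0];print(b,(X*d[0]+Z*d[2])/10)
"
```

```text
d cm [-0.231  0.006 -0.243] turn [0.059 0.26  0.328] |d| 0.3350276084994908 0.4227591186580487 per row [-0.058  0.002 -0.061] [0.015 0.065 0.082]
[ 0.16   0.012 -0.834  0.241 -0.151  0.279]
[301 193   5  20  61]
[301 193] [-96.576   3.    171.239] th -3.081891779244298
[304 212] [-91.75   3.   122.81] th -2.903921213873276
[304 212] [-95.887  -9.    133.052] th -3.025796512046017
[301 193] [-100.628   -9.     180.623] th -3.127889420838023
[278 233  13  12  72]
[287 233] [-129.504    3.      79.789] th 1.5449550390366276
[281 244] [-143.677    3.      54.581] th 1.014427816099497
[281 244] [-146.894   -9.      66.031] th 1.2590160788428906
[278 239] [-152.241   -9.      81.376] th 1.5882278527656168
1.05 [ 0.15  -0.023 -0.398]
0.95 [ 0.094 -0.014 -0.236]
0.85 [ 0.109 -0.017 -0.234]
0.75 [ 0.126 -0.019 -0.231]
0.65 [ 0.144 -0.022 -0.227]
0.55 [ 0.164 -0.025 -0.222]
0.45 [ 0.185 -0.028 -0.215]
0.35 [ 0.208 -0.031 -0.206]
0.25 [ 0.231 -0.035 -0.194]
0.15 [ 0.256 -0.039 -0.179]
```

```bash
python3 -c "
from h import *
ss=lambda th: np.interp(th,[.9,1.25],[45,37])
p,Rt=press(1.3,.5,s=37);delta(p,Rt)
L=[1.3,1.2,1.1,1.0,.9,.8,.7,.6,.5,.4,.3,.2,.1,0]
for a,b in zip(L,L[1:]):
    A=press(a,.5,s=ss(a))[0];B=press(b,.5,s=ss(b))[0];d=B-A;print(b,(X*d[0]+Z*d[2])/10,B,wor(B))
"
```

```text
d cm [ 0.065 -0.029 -0.135] turn [0.102 0.36  0.322] |d| 0.15290122186970337 0.49354946380162174 per row [ 0.065 -0.029 -0.135] [0.102 0.36  0.322]
1.2 [-0.012  0.002 -0.514] [-147.664    3.      86.647] [519.043  38.133  86.647]
1.1 [-0.047  0.007 -0.571] [-148.141    3.      80.932] [518.571  38.204  80.932]
1.0 [-0.053  0.008 -0.457] [-148.675    3.      76.361] [518.043  38.284  76.361]
0.9 [-0.037  0.006 -0.432] [-149.049    3.      72.044] [517.673  38.34   72.044]
0.8 [ 0.176 -0.027 -0.3  ] [-147.268    3.      69.047] [519.434  38.074  69.047]
0.7 [ 0.2  -0.03 -0.29] [-145.248    3.      66.146] [521.431  37.772  66.146]
0.6 [ 0.224 -0.034 -0.279] [-142.979    3.      63.355] [523.675  37.433  63.355]
0.5 [ 0.25  -0.038 -0.266] [-140.45     3.      60.695] [526.175  37.055  60.695]
0.4 [ 0.276 -0.042 -0.25 ] [-137.656    3.      58.192] [528.938  36.637  58.192]
0.3 [ 0.303 -0.046 -0.232] [-134.591    3.      55.876] [531.968  36.179  55.876]
0.2 [ 0.33  -0.05  -0.209] [-131.256    3.      53.782] [535.266  35.681  53.782]
0.1 [ 0.356 -0.054 -0.183] [-127.656    3.      51.949] [538.826  35.143  51.949]
0 [ 0.381 -0.058 -0.153] [-123.804    3.      50.419] [542.635  34.567  50.419]
```

Emit:
play_rows(increments=[[[0.03, 0, -0.13], [0, 0, 0], 1], [[0, 0, -0.25], [0, 0, 0], 1], [[0, 0, -0.26], [0, 0, 0], 1], [[-0.02, 0, -0.28], [0, 0, 0], 1], [[-0.02, 0, -0.28], [0, 0, 0], 1], [[0, 0, 0], [0, 0, 0], 1]])

```text
time_s: 15.2
eef_pos: [517.2, 38.7, 79.7]
ee_rot: [0.203, 2.63, -0.055]
wrist_force: [0.1, -0.2, 1.1]
finger_gap: 0.1
gripper_force: 0.3
```

Emit:
play_rows(increments=[[[0.05, 0, -0.2], [0, 0, 0], 1], [[0, 0, -0.22], [0, 0, 0], 1], [[0, 0, -0.22], [0, 0, 0], 1], [[0, 0, 0], [0, 0, 0], 1]])

```text
time_s: 15.6
eef_pos: [517.9, 38.7, 73.6]
ee_rot: [0.203, 2.63, -0.054]
wrist_force: [0.2, 0.2, 2.3]
finger_gap: -0.1
gripper_force: 0.9
```

```bash
python3 -c "
from red import *
print(sense()['eef_pos'],sense()['wrist_force'],sense()['q']);red()"
```

```text
[517.927  38.702  73.562] [0.22  0.178 2.331] [ 0.162  0.046 -0.866  0.175 -0.152  0.279]
[300 194   6  20  63]
[300 194] [-98.678   3.    169.431] th -3.1042548450567558
[303 213] [-93.922   3.    120.914] th -2.9443068625681676
[303 213] [-98.02   -9.    131.189] th -3.0632425849372926
[300 194] [-102.692   -9.     178.846] th 3.1345531852640733
[282 234  10  13  54]
[288 234] [-127.54     3.      76.434] th 1.4129229301094073
[283 246] [-139.772    3.      47.631] th 0.8546852572814415
[283 246] [-143.058   -9.      59.204] th 1.0923108796442023
[282 245] [-144.981   -9.      62.627] th 1.1767185342199034
```

Emit:
play_rows(increments=[[[0.05, 0, -0.2], [0, 0, 0], 1], [[0.09, -0.01, -0.15], [0, 0, 0], 1], [[0.09, -0.01, -0.15], [0, 0, 0], 1], [[0, 0, 0], [0, 0, 0], 1]])

```text
time_s: 16.05
eef_pos: [520.2, 38.5, 68.5]
ee_rot: [0.203, 2.63, -0.055]
wrist_force: [0.4, -0.4, 2.1]
finger_gap: -0.1
gripper_force: 0.9
```

```bash
python3 -c "
from red import *
print(sense()['eef_pos'],sense()['wrist_force'],sense()['q']);red()"
```

```text
[520.172  38.481  68.478] [ 0.37  -0.407  2.078] [ 0.16   0.06  -0.869  0.159 -0.152  0.277]
[299 195   7  20  59]
[299 195] [-100.782    3.     167.621] th -3.1276098889441393
[304 214] [-91.889   3.    117.723] th -2.8763542059591574
[304 214] [-96.023  -9.    128.054] th -3.0165696902089962
[299 195] [-104.759   -9.     177.068] th 3.113031828377999
[284 235   9  14  60]
[289 235] [-125.564    3.      73.06 ] th 1.2649842909221434
[285 248] [-135.822    3.      40.601] th 0.7031505946267292
[285 248] [-139.178   -9.      52.298] th 0.9218469042647602
[284 246] [-140.977   -9.      58.468] th 1.056316602579738
```

Emit:
play_rows(increments=[[[0.1, -0.015, -0.15], [0, 0, 0], 1], [[0.1, -0.015, -0.15], [0, 0, 0], 1], [[0.11, -0.015, -0.14], [0, 0, 0], 1], [[0.11, -0.015, -0.14], [0, 0, 0], 1], [[0, 0, 0], [0, 0, 0], 1]])

```text
time_s: 16.6
eef_pos: [524.4, 37.9, 62.7]
ee_rot: [0.203, 2.63, -0.055]
wrist_force: [-1.0, 0.7, 1.8]
finger_gap: -0.0
gripper_force: 0.7
```

```bash
python3 -c "
from red import *
print(sense()['eef_pos'],sense()['wrist_force'],sense()['q']);red()"
```

```text
[524.374  37.866  62.653] [-1.011  0.748  1.784] [ 0.157  0.079 -0.868  0.141 -0.15   0.274]
[298 195   8  20  60]
[298 195] [-102.803    3.     168.192] th 3.132432551956277
[303 214] [-93.995   3.    118.37 ] th -2.933266894804077
[303 214] [-98.092  -9.    128.69 ] th -3.060670525429926
[298 195] [-106.745   -9.     177.629] th 3.0927833951460664
[287 236   8  14  54]
[291 236] [-121.46    3.     68.95] th 1.0351562511944832
[288 249] [-129.538    3.      35.519] th 0.5493501876873612
[288 249] [-133.006   -9.      47.306] th 0.7513297118737027
[287 247] [-134.842   -9.      53.53 ] th 0.8832650524669228
```

```bash
cat > lid.py <<'E'
from h import *
import cv2
def lid():
    a=cv2.imread('pics/scene0.png',0).astype(np.float32);b=cv2.cvtColor(imaging.snapshot('scene'),cv2.COLOR_RGB2GRAY).astype(np.float32)
    # vertical profile edges at columns of the right front part of lid (side face of lid right: columns 340..395)
    for (x,y,w,h) in((320,225,30,22),(345,215,30,20),(355,195,32,20),(325,255,30,30)):
        sh,r=cv2.phaseCorrelate(np.ascontiguousarray(a[y:y+h,x:x+w]),np.ascontiguousarray(b[y:y+h,x:x+w]),cv2.createHanningWindow((w,h),cv2.CV_32F));print((x,y),np.round(sh,2),round(r,2))
E
python3 -c "
from lid import *
lid()
from h import *
c=imaging.camera_info('scene');f=200/np.tan(np.radians(c['vertical_fov']/2));T=np.linalg.inv(np.array(c['T']))
for l in((-77,-97,131),(-77,-97,127)):
    q=T[:3,:3]@wor(l)+T[:3,3];print(q[:2]/q[2]*f+[c['cx'],c['cy']])"
```

```text
(320, 225) [-0.29  1.41] 1.14
(345, 215) [-0.22  0.11] 0.82
(355, 195) [0.27 0.18] 1.04
(325, 255) [ 0.32 -0.06] 0.89
[330.359 238.452]
[330.34  240.075]
```

Emit:
play_rows(increments=[[[0.12, -0.02, -0.14], [0, 0, 0], 1], [[0.12, -0.02, -0.14], [0, 0, 0], 1], [[0.13, -0.02, -0.13], [0, 0, 0], 1], [[0.13, -0.02, -0.13], [0, 0, 0], 1], [[0, 0, 0], [0, 0, 0], 1]])

```text
time_s: 17.2
eef_pos: [529.4, 37.1, 57.3]
ee_rot: [0.203, 2.63, -0.055]
wrist_force: [-0.8, 0.9, 0.3]
finger_gap: 0.3
gripper_force: 0.1
```

```bash
python3 -c "
from red import *
print(sense()['eef_pos'],sense()['wrist_force'],sense()['q']);red()"
```

```text
[529.41   37.061  57.263] [-0.759  0.859  0.259] [ 0.153  0.098 -0.865  0.124 -0.148  0.271]
[297 195   8  20  56]
[298 195] [-102.803    3.     168.192] th 3.132432551956277
[303 214] [-93.995   3.    118.37 ] th -2.933266894804077
[303 214] [-98.092  -9.    128.69 ] th -3.060670525429926
[297 196] [-108.812   -9.     175.851] th 3.0702733320264235
[291 236   6  15  50]
[293 236] [-117.209    3.      67.511] th 0.8639430421153415
[292 250] [-121.016    3.      29.602] th 0.3575578662613369
[292 250] [-124.635   -9.      41.494] th 0.5258089885461414
[291 240] [-125.548   -9.      69.504] th 1.1339316830587955
```

Lever ≈ 0.5. Continue.

Emit:
play_rows(increments=[[[0.14, -0.02, -0.12], [0, 0, 0], 1], [[0.14, -0.02, -0.12], [0, 0, 0], 1], [[0.15, -0.02, -0.11], [0, 0, 0], 1], [[0.15, -0.02, -0.11], [0, 0, 0], 1], [[0, 0, 0], [0, 0, 0], 1]])

```text
time_s: 17.75
eef_pos: [535.3, 36.2, 52.8]
ee_rot: [0.203, 2.63, -0.055]
wrist_force: [0.0, 0.3, -0.3]
finger_gap: -0.1
gripper_force: 0.0
```

```bash
python3 -c "
from red import *
from lid import lid
print(sense()['eef_pos'],sense()['wrist_force'],sense()['q'][2]);red();lid()"
```

```text
[535.326  36.242  52.755] [ 0.04   0.256 -0.298] -0.8589770064673864
[296 196   9  20  52]
[297 196] [-104.908    3.     166.382] th 3.1077457719861554
[304 215] [-91.958   3.    115.167] th -2.85964774321813
[304 215] [-96.092  -9.    125.543] th -3.0111705546641847
[296 197] [-110.881   -9.     174.071] th 3.0469605699173647
[294 237   5  14  41]
[295 237] [-113.045    3.      63.353] th 0.5722304660994972
[296 250] [-112.276    3.      26.458] th 0.1879135026389381
[296 250] [-116.05    -9.      38.406] th 0.3221498317016591
[294 240] [-119.236   -9.      67.33 ] th 0.9183174968212077
(320, 225) [-0.81  1.1 ] 1.17
(345, 215) [0.22 0.22] 0.89
(355, 195) [0.28 0.24] 1.04
(325, 255) [-0.13 -0.03] 1.01
```

Emit:
play_rows(increments=[[[0.16, -0.02, -0.1], [0, 0, 0], 1], [[0.17, -0.03, -0.1], [0, 0, 0], 1], [[0.17, -0.03, -0.09], [0, 0, 0], 1], [[0, 0, 0], [0, 0, 0], 1]])

```text
time_s: 18.25
eef_pos: [540.4, 35.4, 49.9]
ee_rot: [0.204, 2.63, -0.055]
wrist_force: [-0.3, -0.6, -0.1]
finger_gap: 0.2
gripper_force: 0.0
```

```bash
python3 -c "
from red import *
print(sense()['eef_pos'],sense()['wrist_force']);red()"
```

```text
[540.438  35.421  49.942] [-0.291 -0.605 -0.128]
[296 197   9  19  45]
[296 197] [-107.015    3.     164.57 ] th 3.082013893929667
[304 215] [-91.958   3.    115.167] th -2.85964774321813
[304 215] [-96.092  -9.    125.543] th -3.0111705546641847
[296 197] [-110.881   -9.     174.071] th 3.0469605699173647
[297 237   4  14  37]
[297 237] [-108.747    3.      61.891] th 0.34785698701810247
[299 250] [-105.667    3.      24.081] th 0.064910085445801
[299 250] [-109.558   -9.      36.071] th 0.16849920310250846
[297 237] [-112.583   -9.      73.212] th 0.9677395946050374
```

Emit:
play_rows(increments=[[[0.17, -0.03, -0.08], [0, 0, 0], 1], [[0.17, -0.03, -0.08], [0, 0, 0], 1], [[0, 0, 0], [0, 0, 0], 1]])

```text
time_s: 18.6
eef_pos: [543.8, 34.9, 48.4]
ee_rot: [0.203, 2.63, -0.055]
wrist_force: [-0.0, -0.7, -1.1]
finger_gap: -0.1
gripper_force: 0.0
```

```bash
python3 -c "
from red import *
print(sense()['eef_pos'],sense()['wrist_force']);red()"
```

```text
[543.832  34.869  48.409] [-0.019 -0.723 -1.13 ]
[295 197  10  18  40]
[295 197] [-109.029    3.     165.144] th 3.0587357379695783
[303 214] [-93.995   3.    118.37 ] th -2.933266894804077
[303 214] [-98.092  -9.    128.69 ] th -3.060670525429926
[295 197] [-112.86    -9.     174.635] th 3.026730267911373
[298 237   5  13  29]
[298 237] [-106.591    3.      61.158] th 0.23306896569841049
[302 249] [-98.925   3.     24.555] th -0.05490296173972202
[302 249] [-102.935   -9.      36.537] th 0.021272381665787855
[298 237] [-110.466   -9.      72.492] th 0.8131446743369963
```

Emit:
play_rows(increments=[[[0.15, -0.02, -0.03], [0, 0, 0], 1], [[0.15, -0.02, -0.03], [0, 0, 0], 1], [[0, 0, 0], [0, 0, 0], 1]])

```text
time_s: 18.95
eef_pos: [545.1, 34.6, 46.9]
ee_rot: [0.203, 2.633, -0.055]
wrist_force: [-12.3, 2.6, 6.8]
finger_gap: 0.0
gripper_force: 6.4
```

```bash
python3 -c "
from red import *
print(sense()['eef_pos'],sense()['wrist_force']);red()"
```

```text
[545.15   34.578  46.894] [-12.281   2.614   6.825]
[295 197  10  18  41]
[295 197] [-109.029    3.     165.144] th 3.0587357379695783
[303 214] [-93.995   3.    118.37 ] th -2.933266894804077
[303 214] [-98.092  -9.    128.69 ] th -3.060670525429926
[295 197] [-112.86    -9.     174.635] th 3.026730267911373
[298 237   5  14  30]
[298 237] [-106.591    3.      61.158] th 0.23306896569841049
[302 250] [-99.011   3.     21.687] th -0.05077380063674101
[302 250] [-103.02   -9.     33.72] th 0.021795009198764828
[298 237] [-110.466   -9.      72.492] th 0.8131446743369963
```

Emit:
play_rows(increments=[[[-0.5, 0.08, 0.1], [0, 0, 0], 1], [[-1.5, 0.22, 0.5], [0, 0, 0], 1], [[-2, 0.3, 1], [0, 0, 0], 1], [[-2, 0.3, 2], [0, 0, 0], 1], [[-2, 0.3, 3], [0, 0, 0], 1], [[-2, 0.3, 4], [0, 0, 0], 1], [[0, 0, 4], [0, 0, 0], 1], [[0, 0, 2], [0, 0, 0], 1], [[0, 0, 0], [0, 0, 0], 1], [[0, 0, 0], [0, 0, 0], 1]])

```text
time_s: 20.0
eef_pos: [446.7, 49.5, 213.9]
ee_rot: [0.203, 2.629, -0.054]
wrist_force: [-0.1, 0.0, -0.4]
finger_gap: 0.2
gripper_force: 0.0
```

```bash
python3 -c "
from red import *
from lid import lid
print(sense()['eef_pos'],sense()['wrist_force']);red();lid()
a=cv2.imread('pics/top0.png').astype(int);b=imaging.snapshot('top')[:,:,::-1].astype(int)
for n,(x,y) in dict(bottle=(266,186),jar=(429,189),tube=(272,141)).items():
    print(n,np.abs(a-b)[y-14:y+14,x-14:x+14].mean())
"
```

```text
[446.693  49.533 213.915] [-0.138  0.01  -0.449]
[295 197  10  18  41]
[295 197] [-109.029    3.     165.144] th 3.0587357379695783
[303 214] [-93.995   3.    118.37 ] th -2.933266894804077
[303 214] [-98.092  -9.    128.69 ] th -3.060670525429926
[295 197] [-112.86    -9.     174.635] th 3.026730267911373
[298 237   6  13  31]
[298 237] [-106.591    3.      61.158] th 0.23306896569841049
[302 249] [-98.925   3.     24.555] th -0.05490296173972202
[302 249] [-102.935   -9.      36.537] th 0.021272381665787855
[298 237] [-110.466   -9.      72.492] th 0.8131446743369963
(320, 225) [-0.52  1.16] 1.24
(345, 215) [-0.57  1.81] -0.06
(355, 195) [0.28 0.27] 1.05
(325, 255) [-0.41 -0.08] 0.91
bottle 2.241921768707483
jar 3.1947278911564627
tube 2.298044217687075
```

```bash
python3 -c "
from plant import job
print(job.sign_off())"
```

```text
the job is handed in; nothing more can be done
None
```

The job is handed in: by my camera check the loop is hooked over the keeper, the lever stayed flat after the fingers let go, the lid is about 3 mm lower, and the tube, jar and dropper bottle have not moved; the judge's verdict was not shown.

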